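Catch the biscuits from the dispenser

ROBOT

A 6-joint arm with a two-finger parallel gripper is mounted at the origin on the work surface. World frame = base frame: x ahead of the robot, y to its left, z up, the work surface at z = 0. Lengths are in m, angles in degrees, forces in N, time in s.
With the tool pointing down it reaches from about 0.35 to 0.875 m from the base axis. Payload 4.2 kg.
Tool frame: the origin (TCP) lies between the finger pads; the fingertips stand 17 mm ahead of it and the grasp point (between the pads) lies 2 mm behind it; z points along the fingers, y is the line along which they close (so a half turn about z gives the same grasp; the last joint's range is limited). The gripper opens to 87 mm and grips with 3 to 60 N. Pads are 19 mm wide; open, the fingers measure 117 mm over their backs; the gripper's body (75 mm by 190 mm) begins 51 mm behind the grasp point.
Start: joints at [-50.042, 22.042, 0.453, 0, -68.411, -14.817], TCP at [0.266, -0.566, 0.24] pointing down, gripper open.
Joint ranges: [-179.83, 179.83], [-69.29, 118.12], [-61.27, 80.66], [-181.25, 117.63], [-171.15, -9.14], [-177.46, 177.46]. Speed limits (degrees/s): [159.86, 159.86, 180, 180, 180, 180].

INTERFACE

Orientations are given as a 3x3 rotation matrix whose columns are the frame's x, y, z axes.
In Python, from station import sense, capture, r, masks_of gives the robot as it stands.
- The arm moves only by the tool apply_moves, never from a script. Its argument "steps" is a list that holds one entry, the list of rows, each a list of 7 numbers: the opening, from 0 (shut) to 1 (fully open), then the shift along the tool's x, y, z in mm, then the turn, a rotation vector about the tool's x, y, z in rad. A call has 1 to 12 rows; each row shifts and turns the commanded pose from where the row before left it, along the tool's axes as they then stand; what a row does not reach is not made up. A row lasts 1/8 s, in which the tool goes at most 62.5 mm and 10.7 degrees, less where a joint would pass 70% of its speed; a pose out of reach is approached as far as the arm can. A call with a gripper value outside its range is refused whole. The fingers move at their own pace and stop on an object; the grip force is fixed at half the most. Time passes only in rows, so rows that do not move let the fingers close. It gives the time, the measured TCP pose, the force and the opening at its end, in the units of the state.
- sense(): the state, without advancing time (a new reading comes with each control period).
- capture(name): name is "scene" or "top" or "wrist"; returns a dict with "color" (420x560x3 uint8, red, green, blue), "vfov" (degrees; the focal length in pixels is half the picture's height over the tangent of half this angle, whatever the lens; pixels are square), "cx", "cy" (the principal point, pixels), "T" (4x4, takes a point from camera to world coordinates). Camera axes: x right, y down, z forward; pixel columns grow to the right and rows downward; lengths in m; the calibration is good to about 2 mm. A picture is of the moment at which its call begins. There is no depth.
- r.finish_job(): hands the job in, once; it reports no verdict.
Trained networks look in a picture, given as the dict that the camera call returned (one of the last four; its "shot" number tells which), for a name from the list of things; names that differ only in an ending like _2 or _b are one class to them, and where a whole thing is asked for, a point or a joint stands for the part that bears it (a point fixed in the world has none). Each returns a list of dicts, best first, with "confidence" (0 to 1); they miss things now and then, are a little off and sometimes report something else, mostly with a low value. They report only what shows in the picture. A call takes as long as a camera call.
- masks_of(picture, thing): "pixels" (420x560 bool, what is visible of it) and "box" ([left, top, width, height] in pixels, round what is visible of it).
The state is a dict: "time_s": time; "joints": joint angles; "joint_velocities": joint speeds; "effort": joint torques, N m; "tcp_pos": TCP position; "ee_rot": TCP orientation; "wrist_force": force on the tool from outside, world axes, zero at the start; "moment": the same for the moment, N m; "gripper_width": opening from 0.0 (shut) to 1.0 (fully open).
Only numpy, scipy, OpenCV 4.12 (cv2) and the standard library are available. Lean on these libraries where they do the work, as an engineer would, in place of code of your own. Each camera call takes 0.05 s, during which the arm holds its last target. There are 200 camera calls.

TASK

Take up the square steel dish, whose handle is the slanting lug, and hold it under the lip of the biscuit dispenser's chute so that all four biscuits slide into it: pushing the hanging push-plate back with the dish lets them go. Then stand the dish with the biscuits in it upright on the middle of the round wooden board and let go. Do not touch the biscuits with the gripper, and leave everything else on the counter where it is.

Things in the scene. Friction and masses are not known exactly. Their poses are not given: they have to be found in the camera images.
- dish: Open square brushed-steel dish, loose: 120 x 120 mm outside, 60 mm high, walls and floor 5 mm, 0.35 kg. Origin: centre of its underside, z up. Its only handle, on its -x side, is a wide flat lug that rises outward from the rim, leaning 35 degrees from vertical towards -x (foot at x -60, z 56 mm; top edge at x -95, z 106 mm).
- lug_mid (a point): Middle of the dish's lug (x -79.5, z +83.9 mm from the dish's origin; axes as the dish's), 34 mm up its slant. The lug is 80 mm wide along y, too wide to grip by its edges, and 8 mm thick: pinch its two flat faces with fingers that come down along its slant, so tilted 35 degrees, pointing towards the dish's +x and down.
- dispenser: Biscuit dispenser, fixed: white tower 320 mm high at x +50 to +200 mm, 165 mm wide; from its -x side a polished steel chute, 58 mm wide inside, open on top, slopes 28 degrees down towards -x. Origin on the counter; lip of the chute at x -90, z 190 mm; free space below the chute. Biscuits slide off by themselves when let go and fall up to 60 mm beyond the lip.
- chute_lip (a point): Middle of the lip, the lower end of the chute's floor (dispenser x -90, y 0, z 190 mm). Axes as the dispenser's; biscuits leave towards -x.
- push_plate (a joint): Turn of the dispenser's push-plate, rad: 0 shut (rest), 0.34 end stop. Steel plate 84 mm wide, hanging upright 8 mm in front of the lip, from 20 mm above to 100 mm below the lip's height; its upper edge gates the biscuits. Pushed below towards the dispenser's +x (2 to 5 N, sprung) it swings back and drops; from 0.22 the chute is free. Springs shut.
- plate_mid (a point): Point on the push-plate's front face, 65 mm below the lip's height when shut; moves with the plate, which turns about a level axle 90 mm behind (+x) and 20 mm above the lip. Pushed by a dish rim about 55 mm below the lip's height, the plate is at about 0.26 when the pushing wall is some 11 mm behind (+x of) the lip.
- board: Round wooden serving board, 190 mm across, 14 mm thick, fixed flat on the counter. Origin: centre of its underside.
- biscuit0: Chunky square biscuit, 34 x 34 x 16 mm, 20 g, light brown; number 1 of 4 in a single row lying on the chute, counted up from the gate. Origin: centre of its underside.
- biscuit1: Chunky square biscuit, 34 x 34 x 16 mm, 20 g, light brown; number 2 of 4 in a single row lying on the chute, counted up from the gate. Origin: centre of its underside.
- biscuit2: Chunky square biscuit, 34 x 34 x 16 mm, 20 g, light brown; number 3 of 4 in a single row lying on the chute, counted up from the gate. Origin: centre of its underside.
- biscuit3: Chunky square biscuit, 34 x 34 x 16 mm, 20 g, light brown; number 4 of 4 in a single row lying on the chute, counted up from the gate. Origin: centre of its underside.
- pepper_mill: Bystander: dark wooden pepper mill, 150 mm high, 56 mm across. Origin: under its middle.
- mug: Bystander: white mug, 80 mm across, 90 mm high. Origin: under its middle.
- jar: Bystander: greenish glass jar, 100 mm across, 130 mm high. Origin: under its middle.
- apple: Bystander: red apple, 74 mm across, 66 mm high. Origin: under its middle.
- salt_shaker: Bystander: small glass salt shaker, 42 mm across, 68 mm high. Origin: under its middle.
- spatula: Bystander: wooden-handled spatula lying on the counter; origin near its middle.

How it is judged:
By the outcome, as a careful person would: the job done as asked, in the order asked, and still so for the second after the job is handed in, with the robot touching nothing.
It also fails if it takes over 54 s, if anything falls off the work surface, if the arm or the gripper's body presses on something with over 40 N, if the wrist force passes 120 N, or if a joint passes its speed limit or range.

## Working session

There is one attempt and no reset: what is moved stays moved. The work goes in short steps, Python scripts to look and compute and a tool call to move; the robot and the scene stay as the last step left them, time stands still between calls to the robot, and variables do not carry over. Pictures are saved under pics/ and viewed, on a budget of 10 in all, crops included, one or two more only if the job needs it, and the job is handed in when it is done.

Besides the shell and the picture viewer there is one more tool, called after ">>>" as a command line: name --argument value ..., lists and objects as JSON in quotes. apply_moves: Moves the arm, as the interface text tells. Its arguments: {"type":"object","properties":{"steps":{"type":"array","items":{"type":"array","items":{"type":"array","items":{"type":"number"}}}}},"required":["steps"]}

```bash
ls; mkdir -p pics
python3 - <<'E'
from station import sense,capture,masks_of
import cv2,numpy as np
s=sense();print(s)
for n in("scene","top"):
    p=capture(n);cv2.imwrite(f"pics/{n}0.png",p["color"][:,:,::-1]);print(n,p["vfov"],p["cx"],p["cy"],p["T"].tolist() if hasattr(p["T"],'tolist') else p["T"])
    for t in "dish lug_mid dispenser push_plate board biscuit0 pepper_mill mug jar apple salt_shaker spatula".split():
        for m in masks_of(p,t)[:2]:
            ys,xs=np.nonzero(m["pixels"]);print(t,round(m["confidence"],2),m["box"],xs.mean().round(1),ys.mean().round(1))
E
```

```text
pics
{'time_s': 0.0, 'joints': array([-5.00423164e+01,  2.20942340e+01,  3.77385658e-01, -2.92208536e-02,
       -6.84091641e+01, -1.48185143e+01]), 'joint_velocities': array([-1.39665923e-04, -5.13143536e-02, -2.62991477e-02, -4.05140918e-02,
       -1.53713356e-01, -1.13205902e-01]), 'effort': array([-3.11727399e-04, -3.90665781e+01,  1.87403476e+01,  4.21981484e+00,
        1.09933061e-02, -1.88323520e-04]), 'tcp_pos': array([ 0.26530667, -0.56526481,  0.23840601]), 'ee_rot': array([[-9.05358466e-01, -4.24646851e-01, -1.04893212e-03],
       [-4.24648134e-01,  9.05356284e-01,  1.99034469e-03],
       [ 1.04463683e-04,  2.24740249e-03, -9.99997469e-01]]), 'wrist_force': array([ 0.4009375 , -0.51505797, -0.21980241]), 'moment': array([-0.01767234, -0.01025909,  0.00474127]), 'gripper_width': 1.0010004683808817}
scene 53.077268403989436 287.4808941062761 217.34501081369808 [[0.771891825844273, 0.46273793499101745, -0.4359548287552777, 1.102541369482622], [0.6356523830387745, -0.5739905225854665, 0.5162179073987945, -0.5714143726139806], [-0.011360331505796828, -0.6755801088711184, -0
[... 1522 characters left out ...]
194.5, 60.7, 56.6] 376.3 224.6
board 0.3 [313.5, 146.4, 21.3, 27.8] 323.0 158.8
biscuit0 0.7 [175.7, 186.5, 15.8, 19.7] 182.3 195.5
biscuit0 0.62 [186.0, 197.1, 15.7, 15.0] 193.8 200.8
pepper_mill 0.84 [310.9, 148.0, 22.2, 27.8] 322.8 158.8
pepper_mill 0.51 [198.1, 201.0, 13.0, 15.0] 203.6 208.0
mug 0.62 [262.6, 143.2, 34.3, 26.9] 282.5 155.8
jar 0.61 [135.2, 253.2, 42.3, 35.6] 156.8 271.1
jar 0.15 [205.0, 201.2, 17.3, 25.1] 211.6 215.6
apple 0.69 [255.8, 258.1, 24.8, 25.7] 265.1 269.7
apple 0.69 [187.5, 195.3, 12.1, 12.0] 193.7 201.2
salt_shaker 0.69 [341.1, 165.4, 18.4, 16.1] 351.8 172.2
spatula 0.82 [349.9, 256.4, 68.0, 76.5] 387.4 288.9
spatula 0.65 [185.1, 198.3, 13.3, 11.3] 193.4 200.8
```

Run:
```python
import cv2
a=cv2.imread("pics/top0.png")[90:350,60:440];cv2.imwrite("pics/top0c.png",cv2.resize(a,None,fx=2.1,fy=2.1,interpolation=cv2.INTER_CUBIC))
a=cv2.imread("pics/scene0.png")[80:370,120:460];cv2.imwrite("pics/scene0c.png",cv2.resize(a,None,fx=2,fy=2,interpolation=cv2.INTER_CUBIC))
```

```text
(no output)
```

View pics/top0c.png

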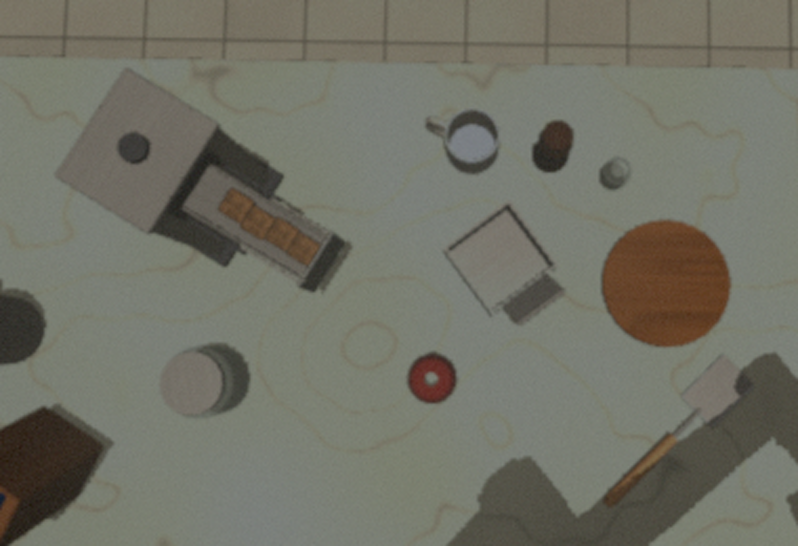

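View pics/scene0c.png

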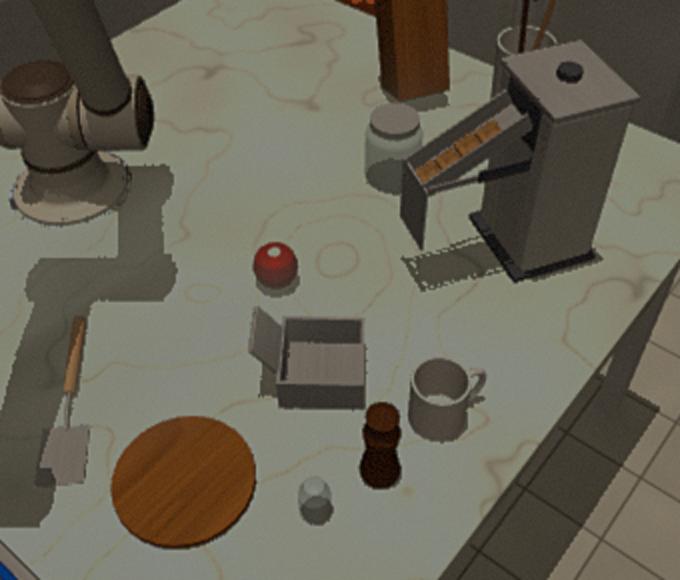

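```bash
cat > h.py <<'E'
import numpy as np
from scipy.spatial.transform import Rotation as Ro
from scipy.optimize import least_squares
def proj(p,P):
    P=np.atleast_2d(P);T=np.array(p["T"]);c=(P-T[:3,3])@T[:3,:3];f=210/np.tan(np.radians(p["vfov"]/2))
    return np.c_[f*c[:,0]/c[:,2]+p["cx"],f*c[:,1]/c[:,2]+p["cy"]]
def body(q,L):  # q=x,y,yaw(rad)  local->world
    c,s=np.cos(q[2]),np.sin(q[2]);L=np.atleast_2d(L)
    return np.c_[q[0]+c*L[:,0]-s*L[:,1],q[1]+s*L[:,0]+c*L[:,1],L[:,2]]
def Rg(yaw):  # grasp orientation for dish yaw (rad)
    a=np.radians(35);h=np.array([np.cos(yaw),np.sin(yaw),0]);u=np.array([0,0,1.])
    z=np.sin(a)*h-np.cos(a)*u;y=-(np.cos(a)*h+np.sin(a)*u)
    return np.c_[np.cross(y,z),y,z]
def plan(s,R,p,n,g):
    R0=np.array(s["ee_rot"]);rv=Ro.from_matrix(R0.T@R).as_rotvec();d=(np.array(p)-s["tcp_pos"])*1000/n
    print("turn deg",np.degrees(np.linalg.norm(rv))/n,"dist",np.linalg.norm(d))
    Rk=R0.copy();rows=[]
    for k in range(n):
        rows.append([g]+[round(float(v),1) for v in Rk.T@d]+[round(float(v),4) for v in rv/n]);Rk=Rk@Ro.from_rotvec(rv/n).as_matrix()
    print(rows)
E
cat > fit.py <<'E'
from h import *
from station import capture
t=capture("top");sc=capture("scene")
uT=lambda a:np.array(a)/2.1+[60,90]
uS=lambda a:np.array(a)/2+[120,80]
def fit(L,a,b,q0):
    f=lambda q:np.r_[(proj(t,body(q,L))-uT(a)).ravel(),(proj(sc,body(q,L))-uS(b)).ravel()]
    r=least_squares(f,q0,loss="soft_l1");print(r.x.round(4),np.degrees(r.x[2]).round(1),f(r.x).round(1));return r.x
h=.06;d=fit([[-h,h,h],[h,h,h],[h,-h,h],[-h,-h,h]],[[492,315],[446,252],[508,207],[552,265]],[[288,318],[364,320],[366,382],[280,383]],[.45,-.04,.7])
w=.0825;z=.32
D=fit([[.05,w,z],[.2,w,z],[.2,-w,z],[.05,-w,z]],[[150,231],[56,175],[127,68],[218,127]],[[507,58],[580,42],[637,95],[558,110]],[.6,.3,1.05])
L=[[-.09,0,.19],[-.098,.042,.21],[-.098,-.042,.21],[-.098,.042,.09],[-.098,-.042,.09]]
print("plate top",((proj(t,body(D,L))-[60,90])*2.1).round(0).tolist(),"scene",((proj(sc,body(D,L))-[120,80])*2).round(0).tolist())
b=fit([[0,0,.014]],[[666,283]],[[183.5,481]],[.45,-.3,0])
for n,u,s,zz in [("apple",(433,378),(275,265),.033),("mug",(471,140),(440,400),.045),("mill",(553,145),(381,445),.075),("jar",(195,383),(393,150),.065)]: fit([[0,0,zz]],[u],[s],[.5,0,0])
print("lug",body(d,[-.0795,0,.0839]),"lip",body(D,[-.09,0,.19]))
E
python3 fit.py
```

```text
[ 0.6189 -0.0298  0.6784] 38.9 [-0.6  0.1 -3.  -1.2 -1.4 -3.7  2.1 -0.4 -3.1 -0.9 -0.  -1.9 -0.5  1.
 -1.4  0.5]
[0.6458 0.2973 1.0297] 59.0 [ 0.4  6.  -5.   0.6 -1.5 -3.7  5.1 -0.6 -7.6 -0.7  1.4 -2.7  4.6  1.8
 -4.8  6.1]
plate top [[309.0, 258.0], [294.0, 288.0], [329.0, 232.0], [310.0, 293.0], [342.0, 243.0]] scene [[420.0, 182.0], [404.0, 155.0], [427.0, 191.0], [401.0, 215.0], [422.0, 250.0]]
[ 0.5917 -0.2825  0.    ] 0.0 [ 0.4 -0.8 -0.2 -0.9]
[0.4421 0.0629 0.    ] 0.0 [-0.6  0.2 -0.2  1.1]
[0.7928 0.0126 0.    ] 0.0 [-0.1  0.1  0.   0.2]
[ 0.782  -0.1072  0.    ] 0.0 [ 0.3 -0.3 -0.  -0.5]
[0.4295 0.3955 0.    ] 0.0 [ 1.1  0.2  0.9 -2.7]
lug [[ 0.5570182  -0.07971029  0.0839    ]] lip [[0.59948543 0.22019967 0.19      ]]
```

Run:
```python
from h import *
from station import sense
s=sense();y=.6784;R=Rg(y)
p=np.array([.557,-.0797,.0839])-.14*R[:,2];print(p,R)
plan(s,R,p,12,1)
```

```text
[ 0.49447966 -0.13009255  0.19858129] [[ 0.6275481  -0.63777359  0.44657388]
 [-0.77857779 -0.51405731  0.3599468 ]
 [ 0.         -0.57357644 -0.81915204]]
turn deg 8.98638669936764 dist 41.15678293702017
[[1, -32.7, 24.8, 3.4, 0.036, -0.0459, -0.1456], [1, -35.8, 19.9, 4.2, 0.036, -0.0459, -0.1456], [1, -38.1, 14.7, 5.3, 0.036, -0.0459, -0.1456], [1, -39.6, 9.2, 6.6, 0.036, -0.0459, -0.1456], [1, -40.2, 3.7, 8.2, 0.036, -0.0459, -0.1456], [1, -39.9, -1.8, 10.0, 0.036, -0.0459, -0.1456], [1, -38.7, -7.2, 12.0, 0.036, -0.0459, -0.1456], [1, -36.7, -12.2, 14.1, 0.036, -0.0459, -0.1456], [1, -33.9, -16.8, 16.2, 0.036, -0.0459, -0.1456], [1, -30.4, -20.8, 18.4, 0.036, -0.0459, -0.1456], [1, -26.2, -24.3, 20.5, 0.036, -0.0459, -0.1456], [1, -21.4, -27.0, 22.5, 0.036, -0.0459, -0.1456]]
```

>>> apply_moves --steps '[[[1,-33,25,3,0.036,-0.046,-0.146],[1,-36,20,4,0.036,-0.046,-0.146],[1,-38,15,5,0.036,-0.046,-0.146],[1,-40,9,7,0.036,-0.046,-0.146],[1,-40,4,8,0.036,-0.046,-0.146],[1,-40,-2,10,0.036,-0.046,-0.146],[1,-39,-7,12,0.036,-0.046,-0.146],[1,-37,-12,14,0.036,-0.046,-0.146],[1,-34,-17,16,0.036,-0.046,-0.146],[1,-30,-21,18,0.036,-0.046,-0.146],[1,-26,-24,20,0.036,-0.046,-0.146],[1,-21,-27,22,0.036,-0.046,-0.146]]]'

```text
time_s: 2.9
tcp_pos: [0.4938, -0.128, 0.201]
ee_rot: [[0.635, -0.631, 0.445], [-0.772, -0.521, 0.363], [0.003, -0.575, -0.818]]
wrist_force: [0.3, -0.3, 0.9]
gripper_width: 1.002
```

Run:
```python
from station import sense,capture
import cv2
s=sense();print(s["joints"].round(1),s["tcp_pos"],s["ee_rot"])
p=capture("wrist");cv2.imwrite("pics/w1.png",cv2.resize(p["color"][:,:,::-1],None,fx=1.4,fy=1.4,interpolation=cv2.INTER_CUBIC));print(p["T"][:3,3],p["T"][:3,2])
```

```text
[-15.9   8.6 -18.4 -39.1 -48.4  78.3] [ 0.49377264 -0.12797638  0.20103484] [[ 0.6352525  -0.63087025  0.44548511]
 [-0.77229905 -0.52108269  0.36335521]
 [ 0.00290459 -0.57487003 -0.81823958]]
[ 0.47365955 -0.23507216  0.31934396] [ 0.26709494  0.55067263 -0.79083497]
```

View pics/w1.png

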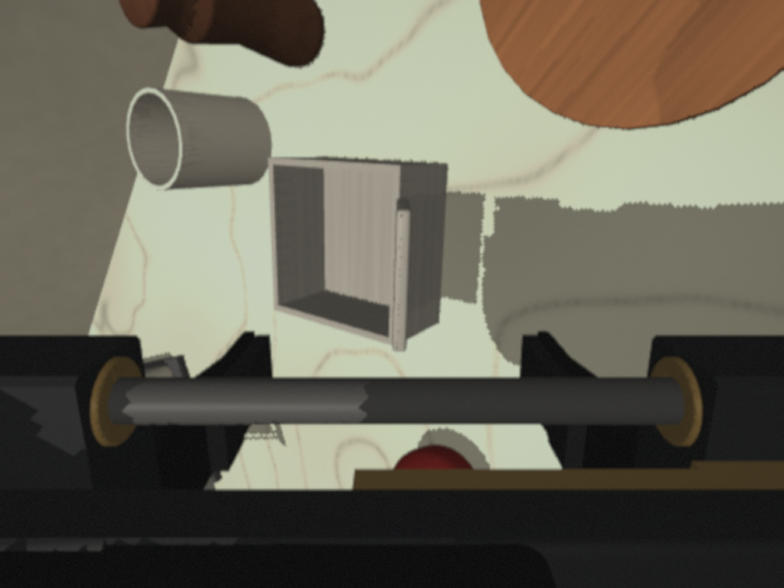

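Run:
```python
from h import *
from station import sense,capture
p=capture("wrist")
L=np.array([[-.06,-.06,.06],[.06,-.06,.06],[.06,.06,.06],[-.06,.06,.06],[-.095,-.04,.106],[-.095,.04,.106],[-.06,-.06,0.0],[-.06,.06,0]])
u=np.array([[401,165],[270,160],[274,307],[392,338],[404,203],[399,349],[447,165],[440,322]])/1.4
f=lambda q:(proj(p,body(q,L))-u).ravel()
r=least_squares(f,[.6189,-.03,.68],loss="soft_l1");print(r.x,np.degrees(r.x[2]),f(r.x).round(1))
q=r.x;s=sense();R=Rg(q[2]);lug=body(q,[-.0795,0,.0839])[0];print(lug)
plan(s,R,lug-.09*R[:,2],2,1)
s["tcp_pos"]=lug-.09*R[:,2];s["ee_rot"]=R;plan(s,R,lug+.002*R[:,2],5,1)
```

```text
[ 0.62044886 -0.02962488  0.66360427] 38.021724203841586 [-1.  -2.4 -2.  -3.5 -0.1  0.9  2.   4.3 -0.5  2.1  0.1  1.3  0.8 -3.3
 -0.1 -1. ]
[ 0.55782057 -0.07859372  0.0839    ]
turn deg 0.6671816262006994 dist 25.701920384804854
[[1, 0.7, 0.6, 25.7, -0.0004, 0.0068, 0.0095], [1, 0.5, 0.6, 25.7, -0.0004, 0.0068, 0.0095]]
turn deg 0.0 dist 18.4
[[1, -0.0, 0.0, 18.4, 0.0, 0.0, 0.0], [1, -0.0, 0.0, 18.4, 0.0, 0.0, 0.0], [1, -0.0, 0.0, 18.4, 0.0, 0.0, 0.0], [1, -0.0, 0.0, 18.4, 0.0, 0.0, 0.0], [1, -0.0, 0.0, 18.4, 0.0, 0.0, 0.0]]
```

>>> apply_moves --steps '[[[1,1,0.6,26,0,0.007,0.009],[1,0,0.6,26,0,0.007,0.009],[1,0,0,18,0,0,0],[1,0,0,18,0,0,0],[1,0,0,18,0,0,0],[1,0,0,18,0,0,0],[1,0,0,18,0,0,0],[1,0,0,2,0,0,0],[1,0,0,0,0,0,0]]]'

```text
time_s: 4.12
tcp_pos: [0.5583, -0.0797, 0.082]
ee_rot: [[0.614, -0.646, 0.454], [-0.789, -0.504, 0.351], [0.002, -0.573, -0.819]]
wrist_force: [-0.1, 0.5, -0.0]
gripper_width: 0.995
```

Run:
```python
from h import *
from station import sense,capture
import cv2
s=sense();lug=np.array([.55782057,-.07859372,.0839]);R=s["ee_rot"];print(R.T@(lug-s["tcp_pos"])*1000, (Ro.from_matrix(R.T@Rg(.6636))).as_rotvec(degrees=True))
p=capture("wrist");cv2.imwrite("pics/w2.png",p["color"][:,:,::-1])
```

```text
[-1.14542591 -1.27368538 -1.39418822] [ 0.00795824 -0.17477385 -0.05968942]
```

View pics/w2.png

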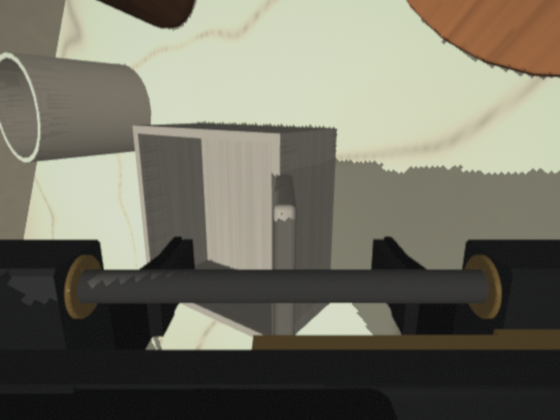

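>>> apply_moves --steps '[[[0,0,0,0,0,0,0],[0,0,0,0,0,0,0],[0,0,0,0,0,0,0],[0,0,0,0,0,0,0],[0,0,0,0,0,0,0],[0,0,0,0,0,0,0],[0,0,0,0,0,0,0],[0,0,0,0,0,0,0]]]'

```text
time_s: 5.18
tcp_pos: [0.5582, -0.0796, 0.0821]
ee_rot: [[0.614, -0.646, 0.454], [-0.79, -0.503, 0.351], [0.002, -0.574, -0.819]]
wrist_force: [-0.6, 0.2, 0.3]
gripper_width: 0.173
```

>>> apply_moves --steps '[[[0,0,0,0,0,0,0],[0,0,0,0,0,0,0],[0,0,0,0,0,0,0],[0,0,0,0,0,0,0]]]'

```text
time_s: 5.68
tcp_pos: [0.5581, -0.0796, 0.082]
ee_rot: [[0.614, -0.646, 0.454], [-0.79, -0.503, 0.351], [0.002, -0.573, -0.819]]
wrist_force: [-0.0, -1.1, -0.4]
gripper_width: 0.091
```

>>> apply_moves --steps '[[[0,0,-6,-8,0,0,0],[0,0,-12,-17,0,0,0],[0,0,-14,-20,0,0,0],[0,0,-14,-20,0,0,0],[0,0,-11,-17,0,0,0],[0,0,0,0,0,0,0]]]'

```text
time_s: 6.42
tcp_pos: [0.5582, -0.0795, 0.1838]
ee_rot: [[0.614, -0.644, 0.456], [-0.789, -0.505, 0.351], [0.004, -0.575, -0.818]]
wrist_force: [0.2, 0.5, -2.9]
gripper_width: 0.092
```

Run:
```python
from station import sense,capture,masks_of
import cv2,numpy as np
s=sense();print(s["tcp_pos"],s["wrist_force"],s["moment"],s["gripper_width"])
t=capture("top")["color"][120:260,60:260,::-1];c=capture("scene")["color"][90:240,290:450,::-1]
a=cv2.resize(t,None,fx=4,fy=4,interpolation=cv2.INTER_CUBIC);b=cv2.resize(c,None,fx=4,fy=4,interpolation=cv2.INTER_CUBIC)
cv2.imwrite("pics/t3.png",a);cv2.imwrite("pics/s3.png",b)
```

```text
[ 0.55815372 -0.07950402  0.18383383] [ 0.18140022  0.54540212 -2.91444073] [-1.16233905  1.67986217  0.02942342] 0.09231366435396124
```

View pics/t3.png

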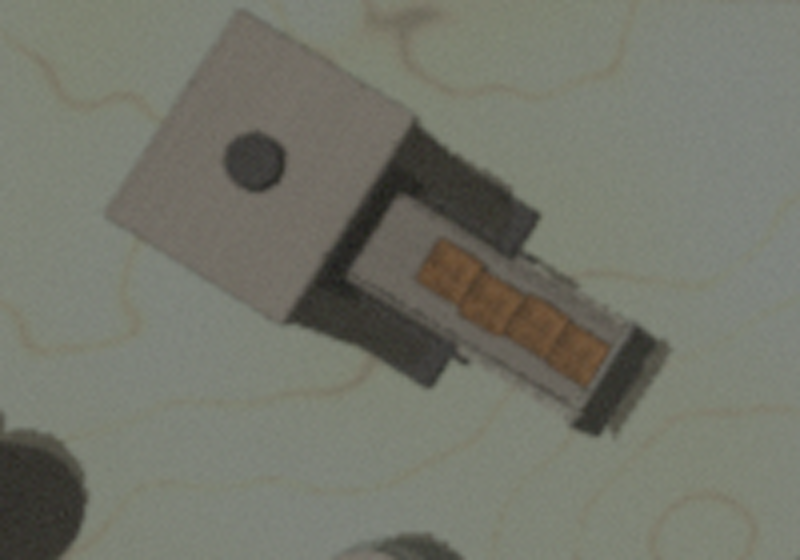

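View pics/s3.png

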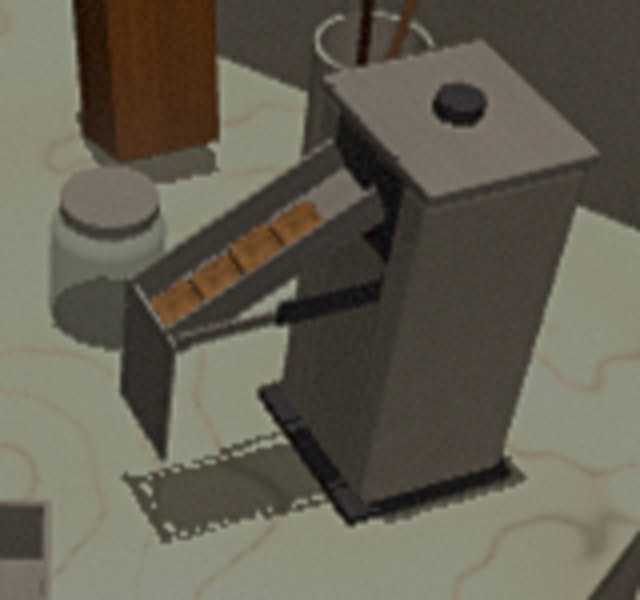

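```bash
cat > fit2.py <<'E'
from h import *
from station import capture,sense
t=capture("top");sc=capture("scene")
P=np.array([[-.098,.042,.21],[-.098,-.042,.21],[-.098,.042,.09],[-.098,-.042,.09]])
pt=np.array([[573,425],[636,323],[600,435],[657,343]])/4+[60,120]
ps=np.array([[127,283],[177,345],[122,393],[165,460]])/4+[290,90]
tt=np.array([[287,322],[105,213],[238,10],[413,118]])/4+[60,120]
ts=np.array([[327,85],[480,40],[600,152],[430,200]])/4+[290,90]
def f(q):
    a,b=q[3],q[4];C=[[.125-a,b,.32],[.125+a,b,.32],[.125+a,-b,.32],[.125-a,-b,.32]]
    return np.r_[(proj(t,body(q,P))-pt).ravel(),(proj(sc,body(q,P))-ps).ravel(),(proj(t,body(q,C))-tt).ravel(),(proj(sc,body(q,C))-ts).ravel()]
r=least_squares(f,[.6458,.2973,1.03,.07,.08],loss="soft_l1");print(r.x.round(4),np.degrees(r.x[2]));print(f(r.x).round(1).reshape(-1,8))
D=r.x[:3];print("lip",body(D,[-.09,0,.19]))
np.save("D.npy",D)
E
python3 fit2.py
```

```text
[0.6485 0.2951 1.0434 0.0662 0.0746] 59.78289874432654
[[-2.1 -0.5 -1.2 -1.6 -1.3 -0.2 -0.5 -1.3]
 [ 0.7 -2.   0.1  0.4  0.   0.1  0.3  1.3]
 [-0.   0.3  0.8 -0.   0.7  0.3  1.3  0.2]
 [-1.9 -1.6 -0.2  0.5 -1.1  0.5 -1.2 -0.8]]
lip [[0.60316848 0.21733567 0.19      ]]
```

```bash
cat > goal.py <<'E'
from h import *
from station import sense
Rc=np.array([[.614,-.646,.454],[-.79,-.503,.351],[.002,-.573,-.819]]);U,_,V=np.linalg.svd(Rc);Rc=U@V
y0=.6636;B=Ro.from_euler("z",y0).as_matrix()
off=B.T@(np.array([.5581,-.0796,.082])-[.6196,-.0302,0])   # TCP in dish axes
Rel=B.T@Rc
def tool(dish,yaw):
    Z=Ro.from_euler("z",yaw).as_matrix();return Z@Rel,np.array(dish)+Z@off
def dish(s):
    R=s["ee_rot"]@Rel.T;return s["tcp_pos"]-R@off,R
D=np.load("D.npy")
E
python3 - <<'E'
from goal import *
print(off)
c=body(D,[-.09-.105,0,.075])[0];R,p=tool(c,D[2]);s=sense();print(c,p,dish(s));plan(s,R,p,9,0)
E
```

```text
[-0.07887673 -0.00103498  0.082     ]
[0.5503243  0.12660258 0.075     ] [0.51152174 0.05792237 0.157     ] (array([ 0.61822435, -0.02997983,  0.09836232]), array([[ 7.87658639e-01, -6.16105058e-01,  2.90257204e-03],
       [ 6.16109187e-01,  7.87660405e-01, -7.45582337e-04],
       [-1.82688402e-03,  2.37556567e-03,  9.99995510e-01]]))
turn deg 2.416784198906099 dist 16.28833879953302
[[0, -15.1, -2.9, 5.2, 0.0002, -0.0239, -0.0347], [0, -14.9, -3.4, 5.6, 0.0002, -0.0239, -0.0347], [0, -14.6, -3.9, 5.9, 0.0002, -0.0239, -0.0347], [0, -14.4, -4.4, 6.3, 0.0002, -0.0239, -0.0347], [0, -14.0, -4.9, 6.6, 0.0002, -0.0239, -0.0347], [0, -13.7, -5.4, 7.0, 0.0002, -0.0239, -0.0347], [0, -13.3, -5.9, 7.3, 0.0002, -0.0239, -0.0347], [0, -12.9, -6.3, 7.6, 0.0002, -0.0239, -0.0347], [0, -12.5, -6.8, 7.9, 0.0002, -0.0239, -0.0347]]
```

>>> apply_moves --steps '[[[0,-15,-3,5,0,-0.024,-0.035],[0,-15,-3.5,5.5,0,-0.024,-0.035],[0,-14.5,-4,6,0,-0.024,-0.035],[0,-14.5,-4.5,6,0,-0.024,-0.035],[0,-14,-5,6.5,0,-0.024,-0.035],[0,-13.5,-5.5,7,0,-0.024,-0.035],[0,-13.5,-6,7.5,0,-0.024,-0.035],[0,-13,-6.5,7.5,0,-0.024,-0.035],[0,-12.5,-7,8,0,-0.024,-0.035],[0,0,0,0,0,0,0],[0,0,0,0,0,0,0]]]'

```text
time_s: 8.0
tcp_pos: [0.5128, 0.0579, 0.1591]
ee_rot: [[0.864, -0.41, 0.293], [-0.504, -0.71, 0.492], [0.006, -0.572, -0.82]]
wrist_force: [0.8, 0.2, -2.9]
gripper_width: 0.09
```

Run:
```python
from goal import *
from station import capture
import cv2
s=sense();d,R=dish(s);lip=body(D,[-.09,0,.19])[0];Z=Ro.from_euler("z",D[2]).as_matrix()
print("dish rel lip (disp axes)",Z.T@(d-lip),Ro.from_matrix(Z.T@R).as_rotvec(degrees=True),s["joints"].round(0),s["wrist_force"])
c=capture("scene");t=capture("top")
print("pred lip top",proj(t,lip),"scene",proj(c,lip))
L=np.array([[-.06,.06,.06],[.06,.06,.06],[.06,-.06,.06],[-.06,-.06,.06]])@R.T+d
a=c["color"][:,:,::-1].copy();b=t["color"][:,:,::-1].copy()
def big(im,cam,x0,y0,w,h,k):
    o=cv2.resize(im[y0:y0+h,x0:x0+w],None,fx=k,fy=k,interpolation=cv2.INTER_CUBIC)
    for P,col in((L,(0,255,0)),(body(D,[[-.098,.042,.21],[-.098,.042,.09],[-.098,-.042,.09],[-.098,-.042,.21]]),(0,0,255))):
        q=((proj(cam,P)+.5-[x0,y0])*k).astype(int);cv2.polylines(o,[q],True,col,1)
    return o
o=np.hstack([big(a,c,270,120,130,130,3),big(b,t,160,150,130,130,3)]);cv2.imwrite("pics/p4.png",o)
```

```text
dish rel lip (disp axes) [-0.10448655 -0.00126782 -0.11302725] [-0.23870356  0.08260992  0.14034827] [  5.  12. -20. -42. -44.  83.] [ 0.84068952  0.23016459 -2.92792536]
pred lip top [[208.23837357 211.644786  ]] scene [[330.38153475 172.10942669]]
```

View pics/p4.png

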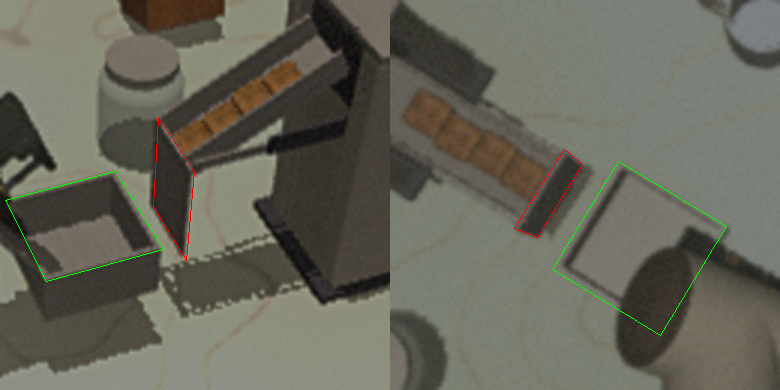

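>>> apply_moves --steps '[[[0,0,-8,5.6,0,0,0],[0,0,-9,6.3,0,0,0],[0,0,-9,6.3,0,0,0],[0,0,-6,4.2,0,0,0],[0,0,-4,2.8,0,0,0],[0,0,0,0,0,0,0]]]'

```text
time_s: 8.85
tcp_pos: [0.5334, 0.0958, 0.1576]
ee_rot: [[0.864, -0.412, 0.289], [-0.503, -0.711, 0.492], [0.003, -0.57, -0.821]]
wrist_force: [-3.6, -3.5, -5.3]
gripper_width: 0.088
```

```bash
cat > rel.py <<'E'
from goal import *
s=sense();d,R=dish(s);lip=body(D,[-.09,0,.19])[0];Z=Ro.from_euler("z",D[2]).as_matrix()
print("dish rel lip (disp axes)",Z.T@(d-lip)*1000,Ro.from_matrix(Z.T@R).as_rotvec(degrees=True).round(2),"F disp",Z.T@s["wrist_force"],s["gripper_width"])
E
python3 rel.py
```

```text
dish rel lip (disp axes) [ -61.64592181    0.3643828  -114.68886558] [-0.05  0.23  0.2 ] F disp [-4.86835793  1.35188403 -5.27613837] 0.08819620264568984
```

>>> apply_moves --steps '[[[0,0,-4,2.8,0,0,0],[0,0,-4,2.8,0,0,0],[0,0,-2.5,1.7,0,0,0],[0,0,0,0,0,0,0],[0,0,0,0,0,0,0],[0,0,0,0,0,0,0]]]'

```text
time_s: 9.6
tcp_pos: [0.5382, 0.1051, 0.156]
ee_rot: [[0.864, -0.414, 0.286], [-0.503, -0.712, 0.49], [0.001, -0.567, -0.824]]
wrist_force: [-3.8, -7.0, -9.9]
gripper_width: 0.105
```

```bash
python3 rel.py
python3 - <<'E'
from station import capture
import cv2
k=lambda n,x,y:cv2.resize(capture(n)["color"][y:y+130,x:x+130,::-1],None,fx=3,fy=3,interpolation=cv2.INTER_CUBIC)
cv2.imwrite("pics/p5.png",cv2.hconcat([k("scene",290,110),k("top",150,140)]))
E
```

```text
dish rel lip (disp axes) [ -51.48108304    1.06545613 -116.61106124] [0.07 0.45 0.19] F disp [-7.99647496 -0.20564383 -9.92315047] 0.10487587219758904
```

View pics/p5.png

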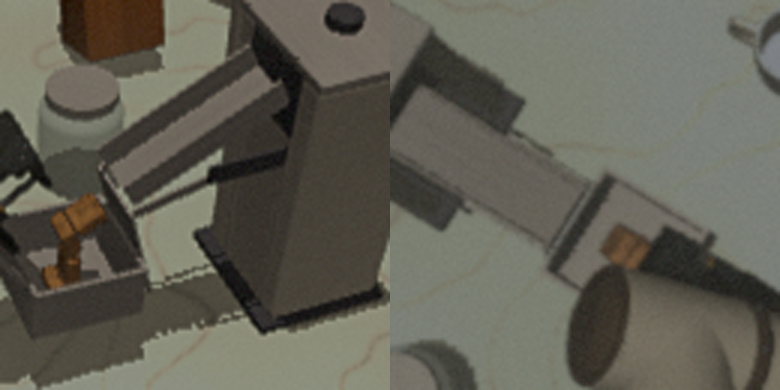

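>>> apply_moves --steps '[[[0,0,0,0,0,0,0],[0,0,0,0,0,0,0],[0,0,0,0,0,0,0],[0,0,0,0,0,0,0]]]'

```text
time_s: 10.2
tcp_pos: [0.5383, 0.1052, 0.1561]
ee_rot: [[0.864, -0.414, 0.286], [-0.503, -0.712, 0.49], [0.001, -0.567, -0.823]]
wrist_force: [-3.8, -6.5, -9.4]
gripper_width: 0.103
```

```bash
python3 rel.py
python3 - <<'E'
from station import capture
import cv2
k=lambda n,x,y,w,h,f:cv2.resize(capture(n)["color"][y:y+h,x:x+w,::-1],None,fx=f,fy=f,interpolation=cv2.INTER_CUBIC)
w=k("wrist",0,0,560,420,.75)
cv2.imwrite("pics/p6.png",cv2.hconcat([k("scene",270,130,105,105,3),w]))
E
```

```text
dish rel lip (disp axes) [ -51.32605914    1.02503785 -116.48308187] [0.07 0.43 0.18] F disp [-7.47827092 -0.00953065 -9.392603  ] 0.10348516613935219
```

View pics/p6.png

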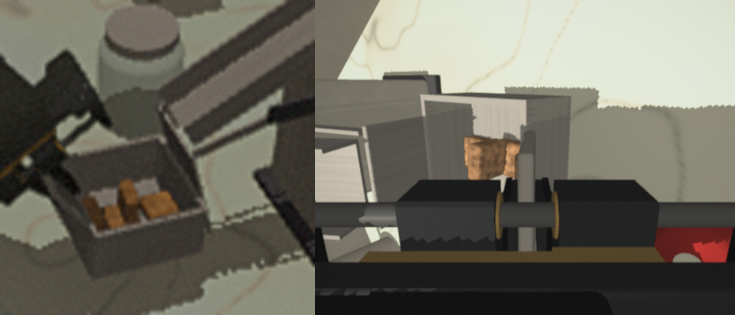

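>>> apply_moves --steps '[[[0,0,3,-2,0,0,0],[0,0,6,-4.2,0,0,0],[0,0,9,-6.3,0,0,0],[0,0,10,-7,0,0,0],[0,0,10,-7,0,0,0],[0,0,8,-5.6,0,0,0],[0,0,-1,-10,0,0,0],[0,0,-8,-11,0,0,0],[0,0,-8,-11,0,0,0],[0,0,-5,-7,0,0,0],[0,0,0,0,0,0,0]]]'

```text
time_s: 11.68
tcp_pos: [0.5109, 0.0553, 0.2047]
ee_rot: [[0.864, -0.409, 0.294], [-0.503, -0.71, 0.493], [0.007, -0.574, -0.819]]
wrist_force: [-0.5, 0.1, -3.8]
gripper_width: 0.089
```

```bash
python3 rel.py
python3 - <<'E'
from goal import *
s=sense();R,p=tool([.5917,-.2825,.09],np.radians(32));print(dish(s)[0],p);plan(s,R,p,16,0)
E
```

```text
dish rel lip (disp axes) [-107.57553692   -1.02421059  -67.29498488] [-0.31  0.    0.17] F disp [-0.17515265  0.43281671 -3.79254031] 0.08907837517159153
[0.54991314 0.12386154 0.12270502] [ 0.52535719 -0.32517601  0.172     ]
turn deg 1.746976741984239 dist 23.88393435808175
[[0, 12.7, 17.7, -9.8, -0.0001, 0.0172, 0.0252], [0, 13.3, 17.4, -9.5, -0.0001, 0.0172, 0.0252], [0, 13.9, 17.0, -9.3, -0.0001, 0.0172, 0.0252], [0, 14.5, 16.7, -9.1, -0.0001, 0.0172, 0.0252], [0, 15.1, 16.3, -8.8, -0.0001, 0.0172, 0.0252], [0, 15.6, 15.9, -8.5, -0.0001, 0.0172, 0.0252], [0, 16.2, 15.5, -8.3, -0.0001, 0.0172, 0.0252], [0, 16.7, 15.1, -8.0, -0.0001, 0.0172, 0.0252], [0, 17.2, 14.7, -7.7, -0.0001, 0.0172, 0.0252], [0, 17.7, 14.2, -7.4, -0.0001, 0.0172, 0.0252], [0, 18.2, 13.8, -7.1, -0.0001, 0.0172, 0.0252], [0, 18.6, 13.3, -6.8, -0.0001, 0.0172, 0.0252], [0, 19.1, 12.8, -6.4, -0.0001, 0.0172, 0.0252], [0, 19.5, 12.4, -6.1, -0.0001, 0.0172, 0.0252], [0, 19.9, 11.9, -5.8, -0.0001, 0.0172, 0.0252], [0, 20.3, 11.4, -5.4, -0.0001, 0.0172, 0.0252]]
```

>>> apply_moves --steps '[[[0,6,9,-5,0,0.009,0.013],[0,7,9,-5,0,0.009,0.013],[0,13,17,-9.5,0,0.017,0.025],[0,14,17,-9.5,0,0.017,0.025],[0,14.5,17,-9,0,0.017,0.025],[0,15,16,-9,0,0.017,0.025],[0,15.5,16,-8.5,0,0.017,0.025],[0,16,15.5,-8.5,0,0.017,0.025],[0,16.5,15,-8,0,0.017,0.025],[0,17,14.5,-8,0,0.017,0.025],[0,17.5,14,-7.5,0,0.017,0.025],[0,18,14,-7,0,0.017,0.025]]]'

```text
time_s: 13.18
tcp_pos: [0.5185, -0.2081, 0.1811]
ee_rot: [[0.649, -0.623, 0.436], [-0.761, -0.532, 0.371], [0.001, -0.573, -0.82]]
wrist_force: [0.1, 0.6, -4.3]
gripper_width: 0.092
```

>>> apply_moves --steps '[[[0,18.5,13.5,-7,0,0.017,0.025],[0,19,13,-6.5,0,0.017,0.025],[0,19.5,12,-6,0,0.017,0.025],[0,10,6,-3,0,0.017,0.025],[0,8,5,-2,0,0.017,0.025],[0,6,3,-1,0,0,0],[0,0,0,0,0,0,0],[0,0,0,0,0,0,0]]]'

```text
time_s: 14.18
tcp_pos: [0.5225, -0.3052, 0.1727]
ee_rot: [[0.53, -0.695, 0.486], [-0.848, -0.433, 0.305], [-0.001, -0.574, -0.819]]
wrist_force: [0.3, 0.0, -4.4]
gripper_width: 0.094
```

Run:
```python
from goal import *
from station import capture
import cv2
s=sense();d,R=dish(s);print(d,Ro.from_matrix(R).as_rotvec(degrees=True))
R2,p=tool([.5917,-.2825,.03],np.radians(32));plan(s,R2,p,4,0)
c=capture("scene");L=np.array([[-.06,.06,.06],[.06,.06,.06],[.06,-.06,.06],[-.06,-.06,.06]])@R.T+d
a=np.linspace(0,2*np.pi,40);C=np.c_[.5917+.095*np.cos(a),-.2825+.095*np.sin(a),a*0+.014]
o=cv2.resize(c["color"][210:390,130:330,::-1],None,fx=3,fy=3,interpolation=cv2.INTER_CUBIC)
for P,k in((L,(0,255,0)),(C,(0,0,255))): cv2.polylines(o,[((proj(c,P)+.5-[130,210])*3).astype(int)],True,k,1)
cv2.imwrite("pics/p7.png",o)
```

```text
[ 0.58865261 -0.26212345  0.09075823] [ 0.16180011  0.04261715 32.15904775]
turn deg 0.05732120538282517 dist 16.003881271024184
[[0, 4.6, 10.4, 11.3, -0.0, 0.001, 0.0002], [0, 4.6, 10.4, 11.3, -0.0, 0.001, 0.0002], [0, 4.6, 10.4, 11.3, -0.0, 0.001, 0.0002], [0, 4.6, 10.4, 11.3, -0.0, 0.001, 0.0002]]
```

View pics/p7.png

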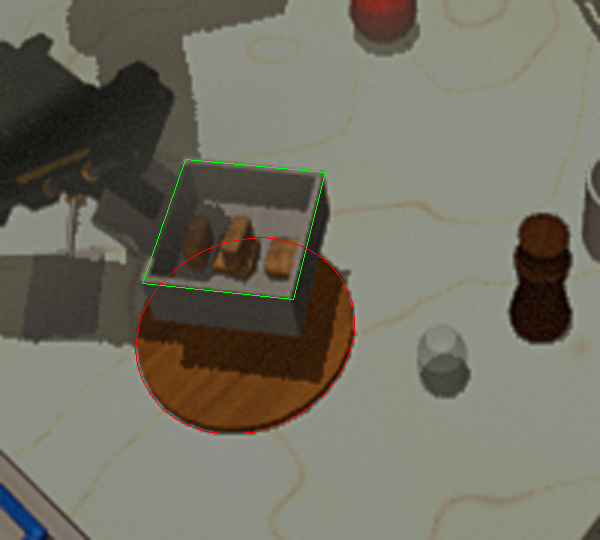

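>>> apply_moves --steps '[[[0,4.6,10.4,11.3,0,0,0],[0,4.6,10.4,11.3,0,0,0],[0,4.6,10.4,11.3,0,0,0],[0,4.6,10.4,11.3,0,0,0],[0,0,4,5.7,0,0,0],[0,0,0,0,0,0,0],[0,0,0,0,0,0,0]]]'

```text
time_s: 15.1
tcp_pos: [0.5256, -0.3257, 0.1055]
ee_rot: [[0.529, -0.695, 0.487], [-0.848, -0.434, 0.304], [0.0, -0.574, -0.819]]
wrist_force: [-0.0, -0.3, -3.9]
gripper_width: 0.093
```

Run:
```python
from goal import *
s=sense();d,R=dish(s);print(d,Ro.from_matrix(R).as_rotvec(degrees=True),s["wrist_force"])
R2,p=tool([.5917,-.2825,.0145],np.radians(32));plan(s,R2,p,1,0)
```

```text
[ 0.59178215 -0.28275604  0.02347787] [8.56350382e-02 7.85946066e-03 3.21338157e+01] [-0.02244141 -0.32488776 -3.91707609]
turn deg 0.15846617107455974 dist 8.972505052006012
[[0, -0.6, 5.1, 7.4, -0.0003, 0.0025, 0.0011]]
```

>>> apply_moves --steps '[[[0,0,2.5,3.6,0,0,0],[0,0,1.6,2.3,0,0,0],[0,0,0.9,1.3,0,0,0],[0,0,0,0,0,0,0]]]'

```text
time_s: 15.6
tcp_pos: [0.5253, -0.3255, 0.0962]
ee_rot: [[0.529, -0.695, 0.486], [-0.848, -0.433, 0.304], [-0.001, -0.574, -0.819]]
wrist_force: [-0.8, 1.5, -3.2]
gripper_width: 0.092
```

>>> apply_moves --steps '[[[0,0,0.6,0.8,0,0,0],[0,0,0.6,0.8,0,0,0],[0,0,0,0,0,0,0]]]'

```text
time_s: 15.98
tcp_pos: [0.5253, -0.3256, 0.0959]
ee_rot: [[0.53, -0.694, 0.487], [-0.848, -0.434, 0.305], [0.0, -0.575, -0.818]]
wrist_force: [-5.5, 0.5, 6.8]
gripper_width: 0.092
```

>>> apply_moves --steps '[[[0.3,0,0,0,0,0,0],[0.6,0,0,0,0,0,0],[1,0,0,0,0,0,0],[1,0,0,0,0,0,0],[1,0,0,0,0,0,0],[1,0,0,0,0,0,0]]]'

```text
time_s: 16.73
tcp_pos: [0.5252, -0.3256, 0.094]
ee_rot: [[0.529, -0.695, 0.486], [-0.849, -0.433, 0.304], [-0.001, -0.573, -0.819]]
wrist_force: [0.6, 0.0, -0.3]
gripper_width: 0.687
```

>>> apply_moves --steps '[[[1,0,0,0,0,0,0],[1,0,0,0,0,0,0],[1,0,0,-10,0,0,0],[1,0,0,-20,0,0,0],[1,0,0,-30,0,0,0],[1,0,0,-40,0,0,0],[1,0,0,-40,0,0,0],[1,0,0,-20,0,0,0],[1,0,0,0,0,0,0],[1,0,0,0,0,0,0]]]'

```text
time_s: 17.98
tcp_pos: [0.4473, -0.3734, 0.2239]
ee_rot: [[0.529, -0.696, 0.485], [-0.848, -0.432, 0.306], [-0.003, -0.574, -0.819]]
wrist_force: [-0.4, 0.8, 0.3]
gripper_width: 0.999
```

Run:
```python
from goal import *
from station import capture
import cv2
c=capture("scene");P0=np.array([.5917,-.2825,.014])
q=[.5917,-.2825,np.radians(32)]
L=body(q,[[-.06,.06,.074],[.06,.06,.074],[.06,-.06,.074],[-.06,-.06,.074]])
a=np.linspace(0,2*np.pi,40);C=np.c_[.5917+.095*np.cos(a),-.2825+.095*np.sin(a),a*0+.014]
o=cv2.resize(c["color"][90:390,130:430,::-1],None,fx=2,fy=2,interpolation=cv2.INTER_CUBIC)
for P,k in((L,(0,255,0)),(C,(0,0,255))): cv2.polylines(o,[((proj(c,P)+.5-[130,90])*2).astype(int)],True,k,1)
cv2.imwrite("pics/p8.png",o);s=sense();print(s["tcp_pos"],s["wrist_force"],s["time_s"])
```

```text
[ 0.44737734 -0.37330228  0.22355232] [-0.49980815  0.39723496 -1.26968709] 18.025
```

View pics/p8.png

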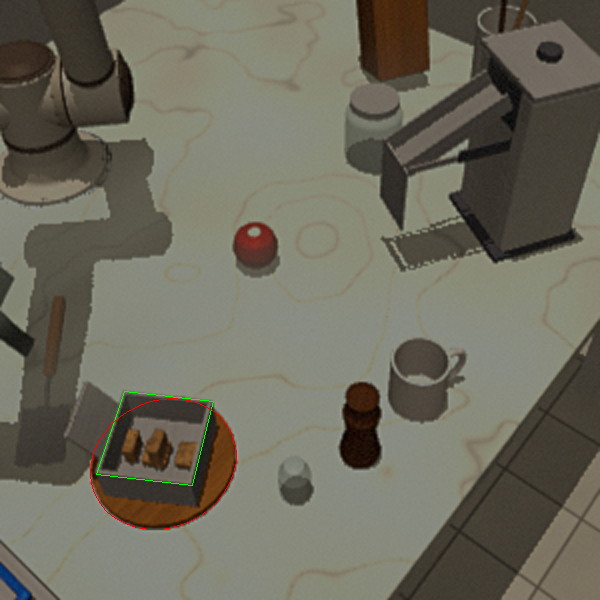

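```bash
python3 -c "
from station import r
print(r.finish_job())"
```

```text
the job is handed in; nothing more can be done
None
```

The dish is standing upright on the middle of the board with the biscuits in it, and the job is handed in at about 18 s on the robot's clock.

- **What I did:** I gripped the dish by its slanting lug and pushed the plate back with its rim. The biscuits slid in, and I carried the dish to the board, set it down, let go and backed the gripper well clear.
- **Dish:** in the last picture its rim matches the intended pose at the board's centre, to within a few millimetres.
- **Biscuits:** the chute is empty. The upward load rose by about 0.9 N on the first reading after filling, which fits four 20 g biscuits. One is resting on the others, so I did not see all four separately in the last picture. The gripper did not touch them.
- **Everything else:** the push-plate has sprung shut and the other things look unmoved. Nothing is touching the robot.
- **Forces:** the highest reading I saw was about 13 N at the wrist, well below the limit.
- **Disagreement:** the top camera put the dispenser's plate and the dish about 3–4 mm away from where the scene camera did. Both were off by the same amount, so it did not affect the push.

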